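# Sort knife-handle parts into their kit trays

### The arm

A 7-joint arm with a two-finger parallel gripper is mounted at the origin on the work surface. World frame = base frame: x ahead of the robot, y to its left, z up, the work surface at z = 0. Lengths are in m, angles in rad, forces in N, time in s.
With the tool pointing down it reaches from about 0.35 to 0.9 m from the base axis. Payload 8.1 kg.
Tool frame: the origin (TCP) lies midway between the tips of the shut fingers; the grasp point (between the pads) lies 19 mm behind it; z points along the fingers, y is the line along which they close (so a half turn about z gives the same grasp; the last joint's range is limited). The gripper opens to 92 mm and grips with 3 to 60 N. Pads are 19 mm wide; open, the fingers measure 130 mm over their backs; the gripper's body (75 mm by 190 mm) begins 47 mm behind the grasp point.
Start: joints at [1.176, 0.434, 0.025, 1.573, -0.012, 1.134, -0.075], TCP at [0.18, -0.599, 0.227] pointing down, gripper open.
Joint ranges: [-2.62, 2.62], [-0.44, 2.09], [-1.27, 1.32], [0.08, 2.57], [-1.32, 4.46], [0.12, 2], [-2.74, 2.74]. Speed limits (rad/s): [2.22, 2.22, 3.01, 3.01, 3.14, 3.14, 3.14].

### API

Orientations are given as a rotation vector (axis times angle).
In Python, from cell import arm gives the robot as it stands.
- The arm moves only by the tool carry_out, never from a script. Its arguments are lists of equal length, an entry for each row: "claw": the finger opening in cm, from 0 to 9.18; "delta_pos": the shift along the tool's x, y, z in cm, a list of three; "angular": the turn, a rotation vector about the tool's x, y, z in rad, a list of three. In form: {"claw": [claw, ...], "delta_pos": [[dx, dy, dz], ...], "angular": [[ax, ay, az], ...]}. A call has 1 to 20 rows; each row shifts and turns the commanded pose from where the row before left it, along the tool's axes as they then stand; what a row does not reach is not made up. A row lasts 1/10 s, in which the tool goes at most 50 mm and 8.59 degrees, less where a joint would pass 70% of its speed; a pose out of reach is approached as far as the arm can. A call with a gripper value outside its range is refused whole. The fingers move at their own pace and stop on an object; "force" is the grip in N (left out, the last holds). Time passes only in rows, so rows that do not move let the fingers close. It gives the time, the measured TCP pose, the force, the opening and the grip force at its end, in the units of the state.
- arm.observe(): the state, without advancing time (a new reading comes with each control period).
- arm.get_image(name): name is "side" or "top"; returns a dict with "frame" (480x640x3 uint8, red, green, blue), "mtx" (3x3 intrinsics, pixels), "T" (4x4, takes a point from camera to world coordinates). Camera axes: x right, y down, z forward; pixel columns grow to the right and rows downward; lengths in m; the calibration is good to about 2 mm. A picture is of the moment at which its call begins. There is no depth.
- arm.sign_off(): hands the job in; it is judged then, once.
Trained networks look in a picture, given as the dict that the camera call returned (one of the last four; its "shot" number tells which), for a name from the list of things; names that differ only in an ending like _2 or _b are one class to them, and where a whole thing is asked for, a point or a joint stands for the part that bears it (a point fixed in the world has none). Each returns a list of dicts, best first, with "conf" (0 to 1); they miss things now and then, are a little off and sometimes report something else, mostly with a low value. They report only what shows in the picture. A call takes as long as a camera call. They do not tell look-alikes from the thing itself.
- arm.look_for(label, picture): "centre" ([column, row] as shares, 0 to 1, of the picture: columns of its width, rows of its height, amid what is visible of it).
- arm.trace(label, picture): "region" (480x640 bool, what is visible of it) and "centre" ([column, row] as shares, 0 to 1, of the picture: columns of its width, rows of its height, amid what is visible of it).
- arm.place_of(label, picture): "centre" ([column, row] as shares, 0 to 1, of the picture: columns of its width, rows of its height: a listed point, or the origin of a listed thing).
The state is a dict: "clock": time; "joints": joint angles; "dq": joint speeds; "joint_efforts": joint torques, N m; "position": TCP position; "ee_rot": TCP orientation; "force": force on the tool from outside, world axes, zero at the start; "ft_torque": the same for the moment, N m; "width": opening from 0.0 (shut) to 1.0 (fully open); "gripper_force": force on a finger pad.
Only numpy, scipy, OpenCV 4.12 (cv2) and the standard library are available. Lean on these libraries where they do the work, as an engineer would, in place of code of your own. Each camera call takes 0.05 s, during which the arm holds its last target. There are 200 camera calls.

### The job

Sort the loose knife-making parts: the long walnut block and the wide brass collar belong in the kit tray with the big blade, the short block and the narrow collar in the tray with the small blade, each block lying flat in its tray's long bay and each collar standing upright in its square bay, all kept the same way up as they are now. Set the round stone flat in the middle of the round wooden dish, and leave the pine cone and the finished knife where they lie.

Things in the scene. Friction and masses are not known exactly. Their poses are not given: they have to be found in the camera images.
- block_long: Loose dark walnut knife-handle block, the longer of two: 30 mm wide (x), 112 mm long (y), 28 mm tall, about 73 g. Origin: centre of its underside. It starts lying flat, its length within 0.5 rad of world y.
- block_short: Loose dark walnut knife-handle block, the shorter of two: 30 mm wide (x), 76 mm long (y), 28 mm tall, about 50 g. Origin: centre of its underside. It starts lying flat, its length within 0.5 rad of world y.
- collar_wide: Loose plain brass collar (short open tube), the wider of two: outside diameter 36 mm, wall 3.5 mm, 28 mm tall, standing upright on the table, about 70 g. Origin: centre of its underside, on its axis (z up).
- collar_narrow: Loose plain brass collar (short open tube), the narrower of two: outside diameter 24 mm, wall 3 mm, 24 mm tall, standing upright on the table, about 40 g. Origin: centre of its underside, on its axis (z up).
- stone: Loose round grey sharpening stone, a plain disc 64 mm in diameter and 30 mm tall, lying flat, about 220 g. Origin: centre of its underside.
- tray_big: Fixed white tray, 110 (x) by 202 mm (y), floor 4 mm thick, walls 4 mm thick, 12 mm high. Origin: centre of its underside; +x away from robot (yaw within 0.15). Rear strip (+x): big knife blade (188 by 41 mm), fixed, under 8 mm high. Front: empty bays 54 mm wide in x, centred at x = -24 mm: long bay, 136 mm in y, centred at y = -29 mm; square bay, 54 mm in y, centred at y = +70 mm.
- tray_small: Fixed white tray, 110 (x) by 202 mm (y), floor 4 mm thick, walls 4 mm thick, 12 mm high. Origin: centre of its underside; +x away from robot (yaw within 0.15). Rear strip (+x): small knife blade (108 by 20 mm), fixed, under 8 mm high. Front: empty bays 54 mm wide in x, centred at x = -24 mm: long bay, 136 mm in y, centred at y = -29 mm; square bay, 54 mm in y, centred at y = +70 mm.
- dish: Fixed shallow round dish of turned wood, outside diameter 104 mm at the rim, rim top 13 mm above the table, wall about 4 mm thick; inside, the floor is 5 mm above the table and the opening 96 mm across, narrowing to about 90 mm at 6 mm height. Origin: centre of its underside.
- pine_cone: Bystander, loose: brown pine cone about 46 mm across and 52 mm tall, standing at the left (+y) end of the parts. Origin: centre of its underside. To be left alone.
- finished_knife: Bystander, loose: finished knife about 280 mm long and 34 mm wide, under 20 mm high, with a wooden handle towards its -x and the blade towards +x, lying on the right (-y) side. Origin: on the table, about where handle and blade meet. To be left alone.
Mind the look-alikes: they are no part of the job. Leave any pink look-alike of the collar_wide alone. Several things look just like the stone: the one meant starts nearest to the robot's base.

How it is judged:
By the outcome, as a careful person would: the job done as asked, in the order asked, and still so for the second after the job is handed in, with the robot touching nothing.
It also fails if it takes over 104 s, if anything falls off the work surface, if the arm or the gripper's body presses on something with over 40 N, if the wrist force passes 120 N, or if a joint passes its speed limit or range.

## Working session

There is one attempt and no reset: what is moved stays moved. The work goes in short steps, Python scripts to look and compute and a tool call to move; the robot and the scene stay as the last step left them, time stands still between calls to the robot, and variables do not carry over. Pictures are saved under pics/ and viewed, at most 14 in all, crops included, and the job is handed in when it is done.

Besides the shell and the picture viewer there is one more tool, called after ">>>" as a command line: name --argument value ..., lists and objects as JSON in quotes. carry_out: Moves the arm, as the interface text tells. Its arguments: {"type":"object","properties":{"claw":{"type":"array","items":{"type":"number"}},"delta_pos":{"type":"array","items":{"type":"array","items":{"type":"number"}}},"angular":{"type":"array","items":{"type":"array","items":{"type":"number"}}},"force":{"type":"number"}},"required":["claw","delta_pos","angular"]}

```bash
ls; mkdir -p pics; python3 - <<'E'
from cell import arm
import cv2,pickle
o=arm.observe();print({k:o[k] for k in('clock','position','ee_rot','width')})
for n in('top','side'):
    p=arm.get_image(n);cv2.imwrite(f'pics/{n}0.png',p['frame'][:,:,::-1]);pickle.dump(p,open(n+'0.pkl','wb'));print(n,p['mtx'].tolist(),p['T'].round(4).tolist())
E
```

```text
pics
{'clock': 0.0, 'position': array([ 0.17957802, -0.59811992,  0.22594652]), 'ee_rot': array([-3.10671994e+00, -4.56355201e-01,  5.82656259e-04]), 'width': 0.9999231934738135}
top [[590.9737940535646, 0.0, 319.3223379798406], [0.0, 590.9737940535646, 239.38781794221077], [0.0, 0.0, 1.0]] [[-0.0265, -0.9949, 0.0978, 0.3547], [-0.9996, 0.0271, 0.0057, 0.0159], [-0.0083, -0.0976, -0.9952, 1.5865], [0.0, 0.0, 0.0, 1.0]]
side [[435.1407347663997, 0.0, 314.7237671347285], [0.0, 435.1407347663997, 244.93737915739942], [0.0, 0.0, 1.0]] [[0.9935, -0.0967, 0.0599, 0.4203], [-0.1119, -0.7359, 0.6678, -0.6915], [-0.0204, -0.6702, -0.7419, 0.8346], [0.0, 0.0, 0.0, 1.0]]
```

View pics/top0.png

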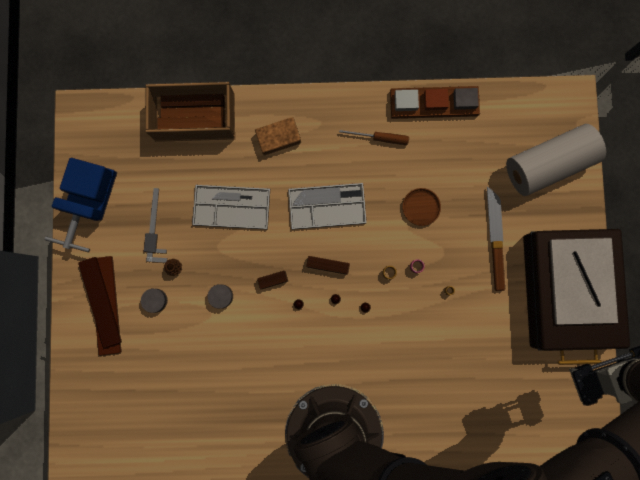

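View pics/side0.png

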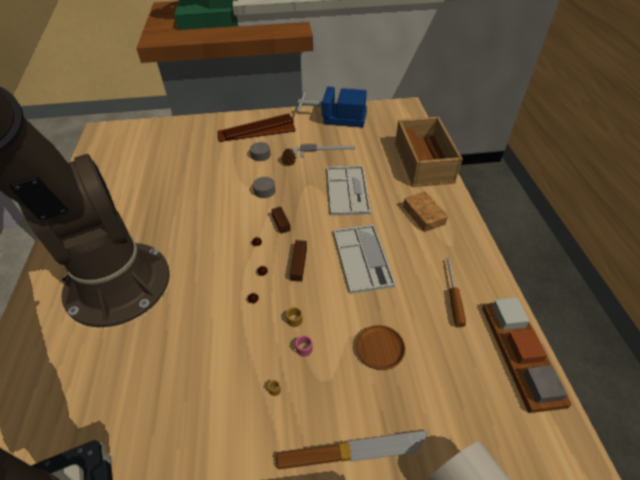

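The top view shows the blocks at (327,266) and (272,281), the gold collars at (389,273) and (448,291), and the pink one at (417,267). The stones are at (219,297) and (153,301), and the trays at (327,206) for the big blade and (231,207) for the small. The dish is at (421,207). Three small dark bits at (298,304), (335,299) and (365,307) must not be hit. The side view agrees.

```bash
cat > h.py <<'E'
import numpy as np, cv2
W=np.array([640,480])
def ray(p,uv):
    d=p['T'][:3,:3]@np.linalg.inv(p['mtx'])@np.array([uv[0],uv[1],1.]);return p['T'][:3,3],d/np.linalg.norm(d)
def onz(p,uv,z):
    o,d=ray(p,uv);return o+d*(z-o[2])/d[2]
def tri(p,a,q,b):
    o1,d1=ray(p,a);o2,d2=ray(q,b)
    s=np.linalg.lstsq(np.c_[d1,-d2],o2-o1,rcond=None)[0]
    x,y=o1+s[0]*d1,o2+s[1]*d2;return (x+y)/2,np.linalg.norm(x-y)
def pts(p,m,z):
    v,u=np.nonzero(m);return np.array([onz(p,(a,b),z) for a,b in zip(u,v)])
E
python3 - <<'E'
from cell import arm
from h import *
t=arm.get_image('top');s=arm.get_image('side')
for n in ['block_long','block_short','collar_wide','collar_narrow','stone','tray_big','tray_small','dish','pine_cone','finished_knife']:
    print('==',n)
    for f in('place_of','trace'):
        A=[(r['centre']*W if 0 else np.array(r['centre'])*W,r) for r in getattr(arm,f)(n,t) if r['conf']>.3]
        B=[(np.array(r['centre'])*W,r) for r in getattr(arm,f)(n,s) if r['conf']>.3]
        for a,ra in A:
            e='' 
            if f=='trace':
                (c,wh,an)=cv2.minAreaRect((pts(t,ra['region'],.028 if 'block' in n else .012)[:,:2]*1000).astype(np.float32));e=(np.round(c),np.round(wh),round(an,1))
            print(f,a.round(1),round(ra['conf'],2),e)
            for b,rb in B:
                x,g=tri(t,a,s,b)
                if g<.015:print('    ',b.round(1),x.round(4),'gap',round(g,4))
E
```

```text
== block_long
place_of [327.3 262.7] 0.75 
     [298.9 263.2] [ 0.4444  0.0051 -0.001 ] gap 0.0055
trace [328.4 261.4] 0.87 (array([439.,   4.]), array([111.,  32.]), 79.0)
== block_short
place_of [272.2 279.3] 0.58 
     [276.1 222.7] [0.3996 0.1535 0.0016] gap 0.0138
trace [270.3 281.5] 0.77 (array([405., 151.]), array([29., 74.]), 15.6)
     [275.4 219.8] [0.3961 0.1584 0.0078] gap 0.009
== collar_wide
place_of [390.1 270.7] 0.49 
     [303.6 351.2] [ 0.4289 -0.1755 -0.117 ] gap 0.0058
     [296.5 321.5] [ 0.4214 -0.1627 -0.0019] gap 0.0004
place_of [414.9 263.2] 0.39 
     [303.6 351.2] [ 0.4353 -0.2319 -0.0119] gap 0.0097
     [296.5 321.5] [ 0.4282 -0.217   0.0851] gap 0.0136
trace [389.9 269. ] 0.65 (array([ 418., -159.]), array([24., 36.]), 12.5)
     [302.  343.2] [ 0.4296 -0.1716 -0.0845] gap 0.0001
     [294.6 314.4] [ 0.4218 -0.1597  0.0232] gap 0.0059
== collar_narrow
place_of [447.6 289.2] 0.44 
     [278.9 389.5] [ 0.3705 -0.3147 -0.0047] gap 0.0055
== stone
place_of [154.2 300.3] 0.87 
     [262.5 190. ] [ 0.3529  0.5265 -0.195 ] gap 0.0132
     [259.7 153.1] [0.3582 
[... 1039 characters left out ...]
0.0118] gap 0.0005
== dish
place_of [423.6 205.5] 0.69 
     [381.1 351. ] [ 0.5937 -0.2594  0.0021] gap 0.0023
trace [421.9 204.9] 0.82 (array([ 591., -252.]), array([ 99., 100.]), 88.4)
     [381.6 348.3] [ 0.5954 -0.2545  0.0042] gap 0.0017
== pine_cone
place_of [173.6 266. ] 0.58 
     [287.5 163.5] [ 0.4459  0.4205 -0.0069] gap 0.0078
trace [173.7 265.2] 0.77 (array([449., 417.]), array([49., 48.]), 88.5)
     [290.1 156.8] [0.4509 0.4128 0.0229] gap 0.0014
== finished_knife
place_of [497.7 245.9] 0.57 
     [339.8 456.3] [ 0.4775 -0.454  -0.    ] gap 0.0049
trace [495.8 234.8] 0.78 (array([ 499., -448.]), array([275.,  37.]), 1.5)
     [354.6 448.4] [ 0.5059 -0.4472  0.0109] gap 0.0062
```

```bash
cat > fit.py <<'E'
from h import *
from scipy.optimize import minimize
def proj(p,X):
    c=(X-p['T'][:3,3])@p['T'][:3,:3];q=c@p['mtx'].T;return q[:,:2]/q[:,2:]
def box(a,b,h):return np.array([(i*a/2,j*b/2,k*h) for i in(-1,1) for j in(-1,1) for k in(0,1)])
def cyl(d,h):
    t=np.linspace(0,2*np.pi,40);return np.r_[np.c_[np.cos(t)*d/2,np.sin(t)*d/2,0*t],np.c_[np.cos(t)*d/2,np.sin(t)*d/2,0*t+h]]
M=dict(block_long=box(.03,.112,.028),block_short=box(.03,.076,.028),collar_wide=cyl(.036,.028),collar_narrow=cyl(.024,.024),stone=cyl(.064,.03),tray_big=box(.11,.202,.012),tray_small=box(.11,.202,.012),dish=cyl(.104,.013))
S=6
def place(m,q):
    c,s=np.cos(q[3]),np.sin(q[3]);return m@np.array([[c,s,0],[-s,c,0],[0,0,1]])+q[:3]
def seg(p,m,q):
    """grabCut around the guess -> upscaled soft mask and crop offset"""
    uv=proj(p,place(m,q));lo=np.floor(uv.min(0)-9).astype(int);hi=np.ceil(uv.max(0)+9).astype(int)
    c=p['frame'][lo[1]:hi[1],lo[0]:hi[0]];I=cv2.resize(c,None,fx=S,fy=S,interpolation=cv2.INTER_CUBIC)
    g=np.full(I.shape[:2],cv2.GC_BGD,np.uint8)
    hull=lambda k:cv2.convexHull(((uv.mean(0)+(uv-uv.mean(0))*k-lo+.5)*S).astype(np.int32))
    d=np.zeros_like(g);cv2.fillConvexPoly(d,hull(1),1)
    g[cv2.dilate(d,np.ones((5*S,5*S)))>0]=cv2.GC_PR_BGD;g[d>0]=cv2.GC_PR_FGD
    cv2.grabCut(I[:,:,::-1].copy(),g,None,np.zeros((1,65)),np.zeros((1,65)),6,cv2.GC_INIT_WITH_MASK)
    f=((g==1)|(g==3)).astype(np.uint8)
    n,l,st,_=cv2.connectedComponentsWithStats(f);f=(l==1+st[1:,4].argmax()).astype(np.uint8)
    cs,_=cv2.findContours(f,cv2.RETR_EXTERNAL,cv2.CHAIN_APPROX_NONE);cv2.drawContours(f,cs,-1,1,-1)
    return f,lo,I
def iou(p,m,q,f,lo):
    d=np.zeros_like(f);cv2.fillConvexPoly(d,cv2.convexHull(((proj(p,place(m,q))-lo+.5)*S*16).astype(np.int32)),1,shift=4)
    return (d&f).sum()/(d|f).sum()
def fit(n,q0,views,z=None):
    m=M[n];q=np.array(q0,float)
    for _ in range(2):
        sg=[(p,)+seg(p,m,q) for p in views]
        def cost(v):
            return -sum(iou(p,m,np.r_[v[:2],v[3] if z is None else z,v[2]],f,lo) for p,f,lo,_ in sg)
        v0=np.r_[q[0],q[1],q[3],q[2]][:4 if z is None else 3]
        st=np.array([.006,.006,.08,.006])[:len(v0)]
        r=minimize(cost,v0,method='Nelder-Mead',options=dict(initial_simplex=np.vstack([v0,v0+np.diag(st)]),xatol=1e-4,fatol=1e-4))
        v=r.x;q=np.r_[v[:2],v[3] if z is None else z,v[2]]
    return q,[round(iou(p,m,q,f,lo),3) for p,f,lo,_ in sg],sg
G=dict(block_long=(.44,.004,0,-.19),block_short=(.402,.152,0,.27),collar_wide=(.4214,-.1627,0,0),collar_narrow=(.3705,-.3147,0,0),stone=(.367,.293,0,0),tray_big=(.6,.007,0,.05),tray_small=(.607,.264,0,-.08),dish=(.593,-.257,0,0))
E
python3 - <<'E'
import pickle
from fit import *
t,s=[pickle.load(open(n+'0.pkl','rb')) for n in('top','side')]
T=[]
for n in G:
    for z,nm,vs in((None,'both,z free',[t,s]),(0,'both z0',[t,s]),(0,'top z0',[t])):
        q,i,sg=fit(n,G[n],vs,z);print(n,nm,q.round(4),i)
        if nm=='both z0':
            for p,f,lo,I in sg:
                J=I.copy();cs,_=cv2.findContours(f,0,2);cv2.drawContours(J,cs,-1,(0,255,0),1)
                cv2.polylines(J,[cv2.convexHull(((proj(p,place(M[n],q))-lo+.5)*S).astype(np.int32))],True,(255,0,0),1)
                k=min(195/J.shape[0],195/J.shape[1]);J=cv2.resize(J,None,fx=k,fy=k);B=np.zeros((195,195,3),np.uint8);B[:J.shape[0],:J.shape[1]]=J;T.append(B[:150] if 0 else B)
R=[np.hstack(T[i:i+4]) for i in range(0,16,4)]
cv2.imwrite('pics/fit.png',cv2.resize(np.vstack(R),(600,600))[:,:,::-1])
E
```

```text
block_long both,z free [ 4.408e-01  4.600e-03  4.000e-04 -2.042e-01] [np.float64(0.964), np.float64(0.961)]
block_long both z0 [ 0.4409  0.0046  0.     -0.2031] [np.float64(0.958), np.float64(0.96)]
block_long top z0 [ 0.441   0.0047  0.     -0.2055] [np.float64(0.959)]
block_short both,z free [ 0.4024  0.1523 -0.0021  0.349 ] [np.float64(0.821), np.float64(0.845)]
block_short both z0 [0.403  0.1513 0.     0.3251] [np.float64(0.814), np.float64(0.838)]
block_short top z0 [0.4058 0.153  0.     0.2683] [np.float64(0.952)]
collar_wide both,z free [ 0.4166 -0.1572 -0.0035  0.0381] [np.float64(0.941), np.float64(0.965)]
collar_wide both z0 [ 0.4168 -0.1579  0.      0.0266] [np.float64(0.942), np.float64(0.913)]
collar_wide top z0 [ 0.4165 -0.157   0.      0.0176] [np.float64(0.937)]
collar_narrow both,z free [ 0.3641 -0.3146 -0.0033  0.1509] [np.float64(0.924), np.float64(0.836)]
collar_narrow both z0 [ 0.364  -0.3146  0.      0.1872] [np.float64(0.901), np.float64(0.824)]
collar_narrow top z0 [ 0.3644 -0.3138  0.      0.0168] [np.float64(0.933)]
stone both,z free [ 0.3653  0.2931 -0.0008
[... 240 characters left out ...]
 0.0554] [np.float64(0.953), np.float64(0.95)]
tray_big both z0 [0.5969 0.0061 0.     0.0538] [np.float64(0.978), np.float64(0.939)]
tray_big top z0 [0.6018 0.0019 0.     0.0492] [np.float64(0.974)]
tray_small both,z free [ 0.6039  0.2637 -0.0052 -0.0808] [np.float64(0.967), np.float64(0.963)]
tray_small both z0 [ 0.6043  0.2608  0.     -0.0825] [np.float64(0.946), np.float64(0.962)]
tray_small top z0 [ 0.605   0.2613  0.     -0.0944] [np.float64(0.948)]
dish both,z free [ 0.59   -0.2501 -0.0006  0.0271] [np.float64(0.938), np.float64(0.944)]
dish both z0 [ 0.5899 -0.2501  0.      0.0195] [np.float64(0.938), np.float64(0.943)]
dish top z0 [ 0.5906 -0.25    0.     -0.0231] [np.float64(0.933)]
```

View pics/fit.png

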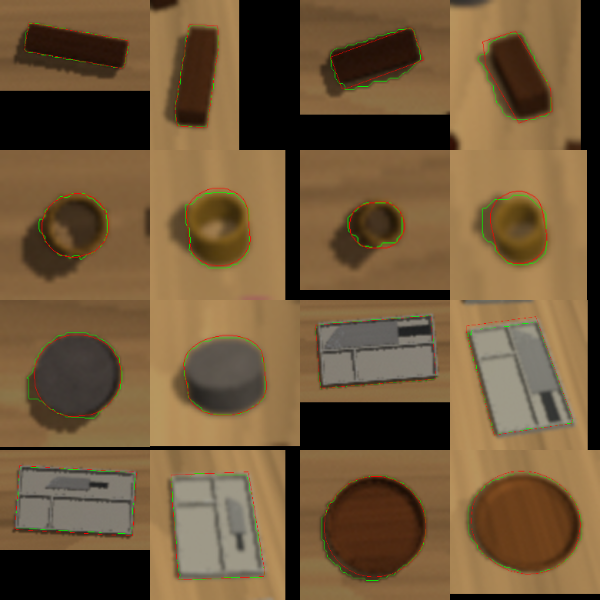

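The fits agree in both views, with heights near 0 to within a few mm and sizes matching. The second stone is farther out. The fingers are too thick for the bays, so I'll grip high, with the tips about 11 mm above the underside. Next I'll write a planner that gives the identical per-row twists.

```bash
cat > plan.py <<'E'
import numpy as np,sys
from scipy.spatial.transform import Rotation as R
from scipy.linalg import logm,expm
from cell import arm
def goalT(x,y,z,a):   # a: world angle of tool y (closing line)
    T=np.eye(4);ty=np.array([np.cos(a),np.sin(a),0]);tz=np.array([0,0,-1.]);T[:3,:3]=np.c_[np.cross(ty,tz),ty,tz];T[:3,3]=x,y,z;return T
def cur():
    o=arm.observe();T=np.eye(4);T[:3,:3]=R.from_rotvec(o['ee_rot']).as_matrix();T[:3,3]=o['position'];return T,o
def plan(*goals):
    T,o=cur();ang=np.arctan2(T[1,1],T[0,1])
    print('t',round(o['clock'],2),'pos',o['position'].round(4),'ang',round(ang,3),'j',np.round(o['joints'],2),'w',round(o['width']*9.18,2),'F',o['force'].round(1),round(float(o['gripper_force']),1))
    for g in goals:
        x,y,z,a=g;a=ang+(a-ang+np.pi/2)%np.pi-np.pi/2
        G=goalT(x,y,z,a);L=np.real(logm(np.linalg.inv(T)@G))
        d=np.linalg.norm(G[:3,3]-T[:3,3])
        N=max(1,int(np.ceil(max(d/.04,abs(a-ang)/.12))));r=expm(L/N)
        print('rows',N,'d',(r[:3,3]*100).round(2).tolist(),'w',R.from_matrix(r[:3,:3]).as_rotvec().round(3).tolist());T=G;ang=a
E
cat > g.py <<'E'
import numpy as np
big=(.600,.0035,.053);small=(.6045,.2615,-.085)
def bay(t,x,y):
    c,s=np.cos(t[2]),np.sin(t[2]);return t[0]+c*x-s*y,t[1]+s*x+c*y
E
python3 - <<'E'
from plan import *;from g import *
print(bay(big,-.024,-.029),bay(big,-.024,.07),bay(small,-.024,-.029),bay(small,-.024,.07))
plan((.441,.0046,.10,-.204),(.441,.0046,.0115,-.204))
E
```

```text
(np.float64(0.5775699806391482), np.float64(-0.026730683609072027)) (np.float64(0.5723254367646601), np.float64(0.07213030343611466)) (np.float64(0.5781246150106749), np.float64(0.23464224382669158)) (np.float64(0.5865294856081141), np.float64(0.33328482160241835))
t 2.2 pos [ 0.1798 -0.5986  0.2267] ang -1.279 j [ 1.18  0.43  0.02  1.57 -0.01  1.13 -0.08] w 9.19 F [-0.5  0.2  0.6] 0.0
rows 17 d [3.79, -1.45, 0.75] w [0.0, -0.0, -0.063]
rows 3 d [0.0, 0.0, 2.95] w [0.0, 0.0, 0.0]
```

>>> carry_out --claw '[5.5, 5.5, 5.5, 5.5, 5.5, 5.5, 5.5, 5.5, 5.5, 5.5, 5.5, 5.5, 5.5, 5.5, 5.5, 5.5, 5.5, 5.5, 5.5, 5.5]' --delta_pos '[[3.79, -1.45, 0.75], [3.79, -1.45, 0.75], [3.79, -1.45, 0.75], [3.79, -1.45, 0.75], [3.79, -1.45, 0.75], [3.79, -1.45, 0.75], [3.79, -1.45, 0.75], [3.79, -1.45, 0.75], [3.79, -1.45, 0.75], [3.79, -1.45, 0.75], [3.79, -1.45, 0.75], [3.79, -1.45, 0.75], [3.79, -1.45, 0.75], [3.79, -1.45, 0.75], [3.79, -1.45, 0.75], [3.79, -1.45, 0.75], [3.79, -1.45, 0.75], [0, 0, 0], [0, 0, 0], [0, 0, 0]]' --angular '[[0, 0, -0.063], [0, 0, -0.063], [0, 0, -0.063], [0, 0, -0.063], [0, 0, -0.063], [0, 0, -0.063], [0, 0, -0.063], [0, 0, -0.063], [0, 0, -0.063], [0, 0, -0.063], [0, 0, -0.063], [0, 0, -0.063], [0, 0, -0.063], [0, 0, -0.063], [0, 0, -0.063], [0, 0, -0.063], [0, 0, -0.063], [0, 0, 0], [0, 0, 0], [0, 0, 0]]' --force 25

```text
clock: 4.2
position: [0.4419, 0.0034, 0.0994]
ee_rot: [2.441, 1.976, -0.0]
force: [0.3, -1.2, -0.2]
width: 0.601
gripper_force: 0.0
```

```bash
python3 - <<'E'
from plan import *
plan((.441,.0046,.0115,-.204),(.441,.0046,.10,-.204),(.5776,-.0267,.10,.053),(.5776,-.0267,.0165,.053))
E
```

```text
t 4.2 pos [0.4419 0.0034 0.0994] ang -0.21 j [ 0.22  0.35 -0.44  2.13  0.22  0.71 -0.57] w 5.51 F [ 0.3 -1.2 -0.2] 0.0
rows 3 d [0.04, -0.04, 2.93] w [0.0, 0.0, -0.002]
rows 3 d [0.0, 0.0, -2.95] w [0.0, 0.0, 0.0]
rows 4 d [-0.41, 3.49, 0.0] w [0.0, 0.0, -0.064]
rows 3 d [0.0, 0.0, 2.78] w [0.0, 0.0, 0.0]
```

>>> carry_out --claw '[5.5, 5.5, 5.5, 5.5, 5.5, 2.5, 2.5, 2.5, 2.5, 2.5, 2.5, 2.5, 2.5, 2.5, 2.5, 2.5, 2.5]' --delta_pos '[[0.1, -0.1, 2.2], [0, 0, 2.2], [0, 0, 2.2], [0, 0, 2.2], [0, 0, 0], [0, 0, 0], [0, 0, 0], [0, 0, 0], [0, 0, 0], [0, 0, 0], [0, 0, 0], [0, 0, -1.0], [0, 0, -2], [0, 0, -3], [0, 0, -2.8], [0, 0, 0], [0, 0, 0]]' --angular '[[0, 0, 0], [0, 0, 0], [0, 0, 0], [0, 0, 0], [0, 0, 0], [0, 0, 0], [0, 0, 0], [0, 0, 0], [0, 0, 0], [0, 0, 0], [0, 0, 0], [0, 0, 0], [0, 0, 0], [0, 0, 0], [0, 0, 0], [0, 0, 0], [0, 0, 0]]'

```text
clock: 5.9
position: [0.4412, 0.0055, 0.1]
ee_rot: [2.439, 1.978, 0.002]
force: [-0.5, 0.3, -1.4]
width: 0.325
gripper_force: 25.0
```

```bash
python3 - <<'E'
from plan import *
plan((.5776,-.0267,.10,.053),(.5776,-.0267,.0165,.053))
from fit import *
t,s=[arm.get_image(n) for n in('top','side')]
print(t['frame'].shape)
a=t['frame'][170:320,200:480];b=s['frame'][180:380,200:440]
cv2.imwrite('pics/p1.png',np.vstack([cv2.resize(a,(560,300)),cv2.resize(b,(360,300)) if 0 else cv2.copyMakeBorder(cv2.resize(b,(360,300)),0,0,0,200,0)])[:,:,::-1])
E
```

```text
t 5.9 pos [0.4412 0.0055 0.1   ] ang -0.208 j [ 0.23  0.35 -0.45  2.13  0.23  0.71 -0.58] w 2.98 F [-0.5  0.3 -1.4] 25.0
rows 4 d [-0.43, 3.49, 0.0] w [0.0, 0.0, -0.065]
rows 3 d [0.0, -0.0, 2.78] w [0.0, 0.0, 0.0]
(480, 640, 3)
```

View pics/p1.png

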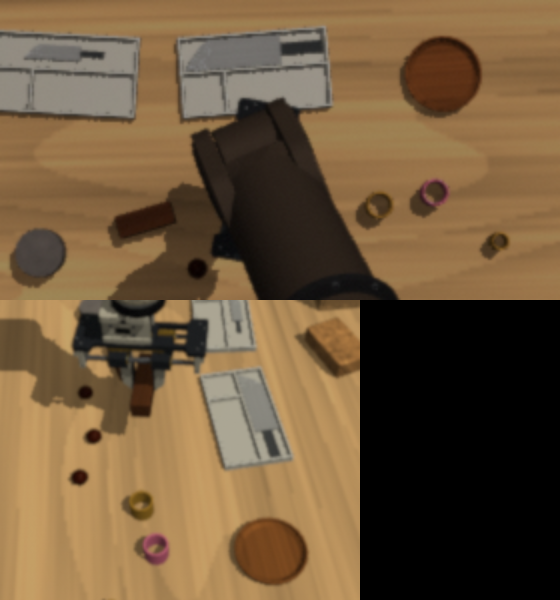

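The lower-left panel shows the block held level between the fingers at about (143,390), with nothing else disturbed. Now the placing.

>>> carry_out --claw '[2.5, 2.5, 2.5, 2.5, 2.5, 2.5, 2.5, 2.5, 2.5, 2.5, 2.5, 4.6, 4.6, 4.6, 4.6, 4.6, 4.6, 4.6, 4.6, 4.6]' --delta_pos '[[-0.43, 3.49, 0], [-0.43, 3.49, 0], [-0.43, 3.49, 0], [-0.43, 3.49, 0], [0, 0, 2.5], [0, 0, 2.5], [0, 0, 2.0], [0, 0, 1.0], [0, 0, 0.35], [0, 0, 0], [0, 0, 0], [0, 0, 0], [0, 0, 0], [0, 0, 0], [0, 0, 0], [0, 0, -1.5], [0, 0, -3], [0, 0, -3], [0, 0, -0.8], [0, 0, 0]]' --angular '[[0, 0, -0.065], [0, 0, -0.065], [0, 0, -0.065], [0, 0, -0.065], [0, 0, 0], [0, 0, 0], [0, 0, 0], [0, 0, 0], [0, 0, 0], [0, 0, 0], [0, 0, 0], [0, 0, 0], [0, 0, 0], [0, 0, 0], [0, 0, 0], [0, 0, 0], [0, 0, 0], [0, 0, 0], [0, 0, 0], [0, 0, 0]]'

```text
clock: 8.0
position: [0.5785, -0.0267, 0.1009]
ee_rot: [2.161, 2.276, 0.004]
force: [0.2, -0.5, -0.1]
width: 0.501
gripper_force: 0.0
```

```bash
python3 - <<'E'
from plan import *
plan((.4167,-.1575,.10,-.1),(.4167,-.1575,.0115,-.1))
E
```

```text
t 8.0 pos [ 0.5785 -0.0267  0.1009] ang 0.052 j [ 0.28  0.54 -0.46  1.8   0.31  0.87 -0.27] w 4.6 F [ 0.2 -0.5 -0.1] 0.0
rows 6 d [-2.21, -2.67, 0.01] w [0.001, 0.0, 0.025]
rows 3 d [0.0, 0.0, 2.95] w [0.0, 0.0, 0.0]
```

>>> carry_out --claw '[5.5, 5.5, 5.5, 5.5, 5.5, 5.5, 5.5, 5.5]' --delta_pos '[[-2.21, -2.67, 0], [-2.21, -2.67, 0], [-2.21, -2.67, 0], [-2.21, -2.67, 0], [-2.21, -2.67, 0], [-2.21, -2.67, 0], [0, 0, 0], [0, 0, 0]]' --angular '[[0, 0, 0.025], [0, 0, 0.025], [0, 0, 0.025], [0, 0, 0.025], [0, 0, 0.025], [0, 0, 0.025], [0, 0, 0], [0, 0, 0]]'

```text
clock: 8.8
position: [0.4151, -0.1579, 0.0983]
ee_rot: [-2.329, -2.108, 0.001]
force: [1.2, -0.2, -0.7]
width: 0.6
gripper_force: 0.0
```

```bash
python3 - <<'E'
from plan import *
plan((.4167,-.1575,.0115,-.1),(.4167,-.1575,.10,-.1),(.5723,.0721,.10,0),(.5723,.0721,.0165,0))
from fit import *
t,s=[arm.get_image(n) for n in('top','side')]
a=t['frame'][170:320,200:480];b=s['frame'][200:380,220:440]
cv2.imwrite('pics/p2.png',np.vstack([cv2.resize(a,(560,300),interpolation=2),cv2.copyMakeBorder(cv2.resize(b,(367,300),interpolation=2),0,0,0,193,0)])[:,:,::-1])
E
```

```text
t 8.8 pos [ 0.4151 -0.1579  0.0983] ang -0.1 j [ 0.61  0.36 -0.45  2.12  0.23  0.71 -0.1 ] w 5.51 F [ 1.2 -0.2 -0.7] 0.0
rows 3 d [0.02, 0.05, 2.89] w [-0.0, -0.0, 0.0]
rows 3 d [0.0, 0.0, -2.95] w [0.0, 0.0, 0.0]
rows 7 d [3.4, 2.03, 0.0] w [0.0, 0.0, -0.014]
rows 3 d [0.0, 0.0, 2.78] w [0.0, 0.0, 0.0]
```

View pics/p2.png

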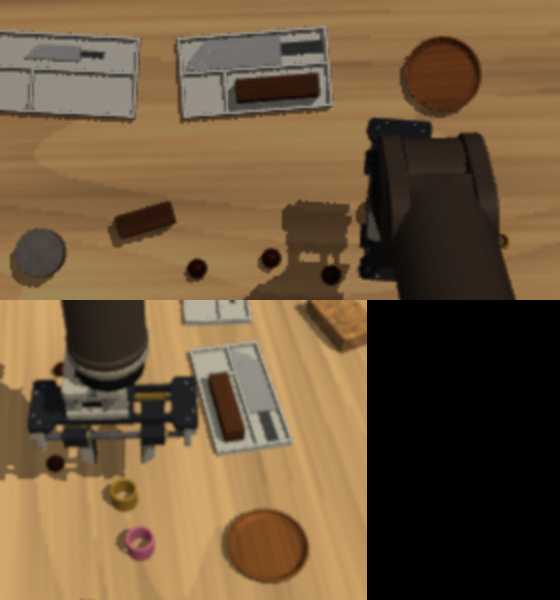

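The long block lies in the long bay of the big tray at (277,88). Next is the wide collar.

>>> carry_out --claw '[5.5, 5.5, 5.5, 5.5, 5.5, 3.0, 3.0, 3.0, 3.0, 3.0, 3.0, 3.0, 3.0, 3.0, 3.0, 3.0, 3.0]' --delta_pos '[[0, 0.15, 2.2], [0, 0, 2.2], [0, 0, 2.2], [0, 0, 2.1], [0, 0, 0], [0, 0, 0], [0, 0, 0], [0, 0, 0], [0, 0, 0], [0, 0, 0], [0, 0, 0], [0, 0, -1.0], [0, 0, -2], [0, 0, -3], [0, 0, -2.8], [0, 0, 0], [0, 0, 0]]' --angular '[[0, 0, 0], [0, 0, 0], [0, 0, 0], [0, 0, 0], [0, 0, 0], [0, 0, 0], [0, 0, 0], [0, 0, 0], [0, 0, 0], [0, 0, 0], [0, 0, 0], [0, 0, 0], [0, 0, 0], [0, 0, 0], [0, 0, 0], [0, 0, 0], [0, 0, 0]]'

```text
clock: 10.6
position: [0.4175, -0.1581, 0.1005]
ee_rot: [2.327, 2.108, 0.001]
force: [-0.4, -0.6, -0.7]
width: 0.381
gripper_force: 25.0
```

```bash
python3 - <<'E'
from plan import *
plan((.5723,.0721,.10,0),(.5723,.0721,.0165,0))
E
```

```text
t 10.6 pos [ 0.4175 -0.1581  0.1005] ang -0.099 j [ 0.61  0.36 -0.46  2.11  0.24  0.72 -0.1 ] w 3.5 F [-0.4 -0.6 -0.7] 25.0
rows 7 d [3.41, 2.02, 0.01] w [0.0, 0.0, -0.014]
rows 3 d [0.0, 0.0, 2.78] w [0.0, 0.0, 0.0]
```

>>> carry_out --claw '[3, 3, 3, 3, 3, 3, 3, 3, 3, 3, 3, 3, 3, 3]' --delta_pos '[[3.41, 2.02, 0], [3.41, 2.02, 0], [3.41, 2.02, 0], [3.41, 2.02, 0], [3.41, 2.02, 0], [3.41, 2.02, 0], [3.41, 2.02, 0], [0, 0, 0], [0, 0, 2.5], [0, 0, 2.0], [0, 0, 2.0], [0, 0, 1.2], [0, 0, 0], [0, 0, 0]]' --angular '[[0, 0, -0.014], [0, 0, -0.014], [0, 0, -0.014], [0, 0, -0.014], [0, 0, -0.014], [0, 0, -0.014], [0, 0, -0.014], [0, 0, 0], [0, 0, 0], [0, 0, 0], [0, 0, 0], [0, 0, 0], [0, 0, 0], [0, 0, 0]]'

```text
clock: 12.0
position: [0.5717, 0.0725, 0.0227]
ee_rot: [-2.221, -2.221, 0.001]
force: [-0.3, -0.2, -0.6]
width: 0.378
gripper_force: 25.0
```

```bash
python3 - <<'E'
from plan import *
plan((.5723,.0721,.0165,0))
from fit import *
s=arm.get_image('side')
b=s['frame'][200:320,270:430]
cv2.imwrite('pics/p3.png',cv2.resize(b,(640,480),interpolation=2)[:,:,::-1])
E
```

```text
t 12.0 pos [0.5717 0.0725 0.0227] ang -0.0 j [ 0.08  0.64 -0.43  1.86  0.38  0.72 -0.57] w 3.47 F [-0.3 -0.2 -0.6] 25.0
rows 1 d [-0.04, 0.06, 0.62] w [-0.001, 0.0, -0.0]
```

View pics/p3.png

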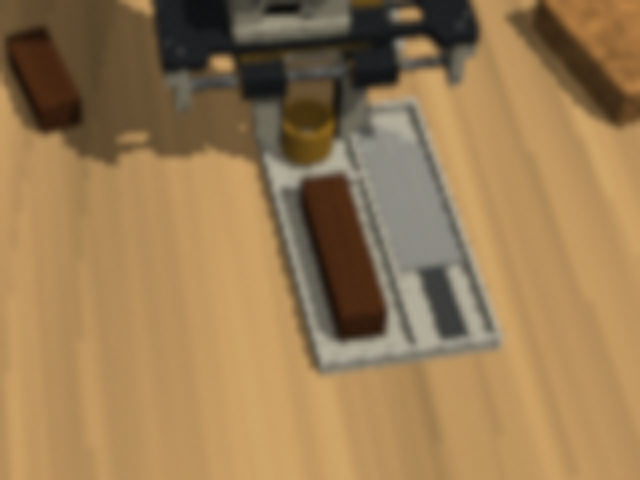

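```bash
python3 - <<'E'
from plan import *
from fit import *
s=arm.get_image('side')
for zz in(.008,.0115):
    m=M['collar_wide']
    uv=lambda q:proj(s,place(m,q))
    # yellow mask
    h=cv2.cvtColor(s['frame'],cv2.COLOR_RGB2HSV)
    c=uv((.572,.065,zz,0));lo=c.min(0).astype(int)-6;hi=c.max(0).astype(int)+6
    I=h[lo[1]:hi[1],lo[0]:hi[0]]
    mk=((abs(I[:,:,0].astype(int)-20)<8)&(I[:,:,1]>150)).astype(np.uint8)
    n,l,st,_=cv2.connectedComponentsWithStats(mk);k=1+st[1:,4].argmax();x,y,w,hh,_=st[k]
    print('mask bbox',lo+[x,y],lo+[x+w,y+hh])
    for yy in(.055,.06,.065,.07,.075):
        u=uv((.5717,yy,zz,0));print(zz,yy,u.min(0).round(1),u.max(0).round(1))
E
```

```text
mask bbox [341 224] [354 241]
0.008 0.055 [340.3 228.5] [354.8 246.3]
0.008 0.06 [340.  227.1] [354.5 244.8]
0.008 0.065 [339.7 225.7] [354.1 243.4]
0.008 0.07 [339.4 224.3] [353.8 242. ]
0.008 0.075 [339.1 223. ] [353.4 240.5]
mask bbox [341 224] [354 241]
0.0115 0.055 [340.3 227.5] [354.9 245.3]
0.0115 0.06 [340.  226.1] [354.5 243.9]
0.0115 0.065 [339.7 224.7] [354.2 242.5]
0.0115 0.07 [339.4 223.4] [353.8 241. ]
0.0115 0.075 [339.2 222. ] [353.5 239.6]
```

>>> carry_out --claw '[3, 3, 3, 5.2, 5.2, 5.2, 5.2, 5.2, 5.2, 5.2, 5.2]' --delta_pos '[[0, 0.05, 0.4], [0, 0, 0.22], [0, 0, 0], [0, 0, 0], [0, 0, 0], [0, 0, 0], [0, 0, 0], [0, 0, -2], [0, 0, -3.5], [0, 0, -2.9], [0, 0, 0]]' --angular '[[0, 0, 0], [0, 0, 0], [0, 0, 0], [0, 0, 0], [0, 0, 0], [0, 0, 0], [0, 0, 0], [0, 0, 0], [0, 0, 0], [0, 0, 0], [0, 0, 0]]'

```text
clock: 13.2
position: [0.5749, 0.0735, 0.1045]
ee_rot: [2.219, 2.219, 0.008]
force: [-0.2, 0.1, 0.2]
width: 0.564
gripper_force: 0.0
```

```bash
python3 - <<'E'
from plan import *
plan((.4055,.1525,.10,.268))
E
```

```text
t 13.2 pos [0.5749 0.0735 0.1045] ang -0.0 j [ 0.12  0.54 -0.48  1.8   0.31  0.87 -0.5 ] w 5.18 F [-0.2  0.1  0.2] 0.0
rows 5 d [1.94, -3.21, 0.08] w [0.001, -0.0, -0.054]
```

>>> carry_out --claw '[5.5, 5.5, 5.5, 5.5, 5.5, 5.5, 5.5]' --delta_pos '[[1.94, -3.21, 0.08], [1.94, -3.21, 0.08], [1.94, -3.21, 0.08], [1.94, -3.21, 0.08], [1.94, -3.21, 0.08], [0, 0, 0], [0, 0, 0]]' --angular '[[0, 0, -0.054], [0, 0, -0.054], [0, 0, -0.054], [0, 0, -0.054], [0, 0, -0.054], [0, 0, 0], [0, 0, 0]]'

```text
clock: 13.9
position: [0.4025, 0.1515, 0.0964]
ee_rot: [1.901, 2.501, -0.0]
force: [0.8, 0.1, -0.2]
width: 0.597
gripper_force: 0.0
```

```bash
python3 - <<'E'
from plan import *
plan((.4055,.1525,.0115,.268))
from fit import *
t,s=[arm.get_image(n) for n in('top','side')]
a=t['frame'][170:320,200:480];b=s['frame'][140:320,220:440]
cv2.imwrite('pics/p4.png',np.vstack([cv2.resize(a,(560,300),interpolation=2),cv2.copyMakeBorder(cv2.resize(b,(367,300),interpolation=2),0,0,0,193,0)])[:,:,::-1])
E
```

```text
t 13.9 pos [0.4025 0.1515 0.0964] ang 0.271 j [ 0.01  0.37 -0.61  2.14  0.32  0.72 -0.54] w 5.48 F [ 0.8  0.1 -0.2] 0.0
rows 3 d [0.0, 0.11, 2.83] w [-0.0, 0.0, 0.001]
```

View pics/p4.png

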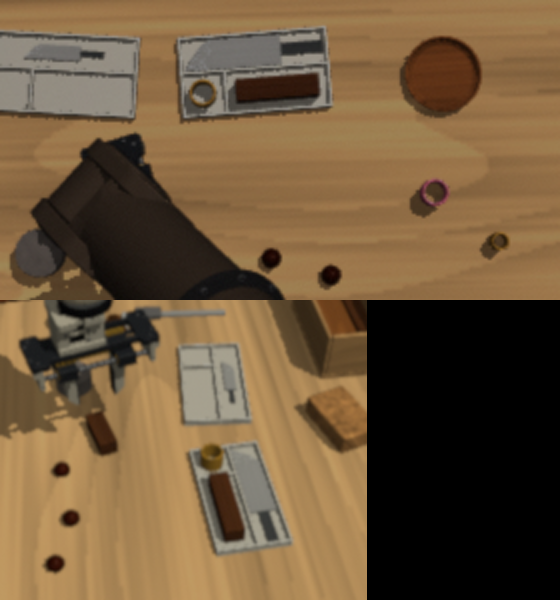

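The wide collar stands upright in the square bay at (203,93), beside the long block. Now I'll pick the short block.

>>> carry_out --claw '[5.5, 5.5, 5.5, 5.5, 5.5, 2.5, 2.5, 2.5, 2.5, 2.5, 2.5, 2.5, 2.5, 2.5, 2.5, 2.5, 2.5]' --delta_pos '[[0, 0.3, 2.2], [0, 0, 2.2], [0, 0, 2.2], [0, 0, 1.9], [0, 0, 0], [0, 0, 0], [0, 0, 0], [0, 0, 0], [0, 0, 0], [0, 0, 0], [0, 0, 0], [0, 0, -1.0], [0, 0, -2], [0, 0, -3], [0, 0, -2.8], [0, 0, 0], [0, 0, 0]]' --angular '[[0, 0, 0], [0, 0, 0], [0, 0, 0], [0, 0, 0], [0, 0, 0], [0, 0, 0], [0, 0, 0], [0, 0, 0], [0, 0, 0], [0, 0, 0], [0, 0, 0], [0, 0, 0], [0, 0, 0], [0, 0, 0], [0, 0, 0], [0, 0, 0], [0, 0, 0]]'

```text
clock: 15.7
position: [0.4062, 0.1522, 0.1003]
ee_rot: [1.902, 2.499, 0.002]
force: [-0.5, 0.8, -0.0]
width: 0.325
gripper_force: 25.0
```

```bash
python3 - <<'E'
from plan import *
plan((.5781,.2346,.10,-.085),(.5781,.2346,.0165,-.085))
E
```

```text
t 15.7 pos [0.4062 0.1522 0.1003] ang 0.269 j [ 0.02  0.37 -0.62  2.13  0.32  0.73 -0.54] w 2.99 F [-0.5  0.8 -0. ] 25.0
rows 5 d [1.2, 3.64, 0.01] w [0.0, -0.0, 0.071]
rows 3 d [-0.0, 0.0, 2.78] w [0.0, 0.0, 0.0]
```

>>> carry_out --claw '[2.5, 2.5, 2.5, 2.5, 2.5, 2.5, 2.5, 2.5, 2.5, 2.5, 2.5, 2.5]' --delta_pos '[[1.2, 3.64, 0], [1.2, 3.64, 0], [1.2, 3.64, 0], [1.2, 3.64, 0], [1.2, 3.64, 0], [0, 0, 2.5], [0, 0, 2.5], [0, 0, 1.5], [0, 0, 1.0], [0, 0, 0.4], [0, 0, 0], [0, 0, 0]]' --angular '[[0, 0, 0.071], [0, 0, 0.071], [0, 0, 0.071], [0, 0, 0.071], [0, 0, 0.071], [0, 0, 0], [0, 0, 0], [0, 0, 0], [0, 0, 0], [0, 0, 0], [0, 0, 0], [0, 0, 0]]'

```text
clock: 16.9
position: [0.5783, 0.2349, 0.0214]
ee_rot: [2.314, 2.125, 0.002]
force: [-0.4, 0.4, -0.9]
width: 0.324
gripper_force: 25.0
```

```bash
python3 - <<'E'
from plan import *
plan((.5781,.2346,.0165,-.085))
E
```

```text
t 16.9 pos [0.5783 0.2349 0.0214] ang -0.085 j [-0.19  0.7  -0.42  1.74  0.38  0.78 -0.89] w 2.97 F [-0.4  0.4 -0.9] 25.0
rows 1 d [-0.03, -0.01, 0.49] w [0.001, -0.001, -0.0]
```

>>> carry_out --claw '[2.5, 2.5, 2.5, 4.6, 4.6, 4.6, 4.6, 4.6, 4.6, 4.6, 4.6]' --delta_pos '[[0, 0, 0.3], [0, 0, 0.2], [0, 0, 0], [0, 0, 0], [0, 0, 0], [0, 0, 0], [0, 0, 0], [0, 0, -2], [0, 0, -3.5], [0, 0, -3.5], [0, 0, 0]]' --angular '[[0, 0, 0], [0, 0, 0], [0, 0, 0], [0, 0, 0], [0, 0, 0], [0, 0, 0], [0, 0, 0], [0, 0, 0], [0, 0, 0], [0, 0, 0], [0, 0, 0]]'

```text
clock: 18.0
position: [0.5803, 0.2365, 0.1104]
ee_rot: [2.312, 2.124, 0.012]
force: [-0.2, 0.2, 0.2]
width: 0.506
gripper_force: 0.0
```

```bash
python3 - <<'E'
from plan import *
plan((.3642,-.3142,.10,-.7),(.3642,-.3142,.0115,-.7))
E
```

```text
t 18.0 pos [0.5803 0.2365 0.1104] ang -0.085 j [-0.16  0.59 -0.47  1.68  0.32  0.94 -0.83] w 4.64 F [-0.2  0.2  0.2] 0.0
rows 15 d [-4.01, -0.01, 0.06] w [0.0, -0.0, 0.041]
rows 3 d [0.0, 0.0, 2.95] w [0.0, 0.0, 0.0]
```

>>> carry_out --claw '[4.6, 4.6, 4.6, 4.6, 4.6, 4.6, 4.6, 4.6, 4.6, 4.6, 4.6, 4.6, 4.6, 4.6, 4.6, 4.6, 4.6]' --delta_pos '[[-4.01, 0, 0.06], [-4.01, 0, 0.06], [-4.01, 0, 0.06], [-4.01, 0, 0.06], [-4.01, 0, 0.06], [-4.01, 0, 0.06], [-4.01, 0, 0.06], [-4.01, 0, 0.06], [-4.01, 0, 0.06], [-4.01, 0, 0.06], [-4.01, 0, 0.06], [-4.01, 0, 0.06], [-4.01, 0, 0.06], [-4.01, 0, 0.06], [-4.01, 0, 0.06], [0, 0, 0], [0, 0, 0]]' --angular '[[0, 0, 0.041], [0, 0, 0.041], [0, 0, 0.041], [0, 0, 0.041], [0, 0, 0.041], [0, 0, 0.041], [0, 0, 0.041], [0, 0, 0.041], [0, 0, 0.041], [0, 0, 0.041], [0, 0, 0.041], [0, 0, 0.041], [0, 0, 0.041], [0, 0, 0.041], [0, 0, 0.041], [0, 0, 0], [0, 0, 0]]'

```text
clock: 19.7
position: [0.3618, -0.3175, 0.0963]
ee_rot: [-2.85, -1.322, 0.0]
force: [0.3, 0.7, 0.1]
width: 0.504
gripper_force: 0.0
```

```bash
python3 - <<'E'
from plan import *
plan((.3642,-.3142,.0115,-.7))
from fit import *
t,s=[arm.get_image(n) for n in('top','side')]
a=t['frame'][170:320,180:460];b=s['frame'][140:420,220:440]
cv2.imwrite('pics/p5.png',np.vstack([cv2.resize(a,(560,300),interpolation=2),cv2.copyMakeBorder(cv2.resize(b,(236,300),interpolation=2),0,0,0,324,0)])[:,:,::-1])
E
```

```text
t 19.7 pos [ 0.3618 -0.3175  0.0963] ang -0.702 j [ 0.83  0.39 -0.28  2.05  0.16  0.73 -0.25] w 4.63 F [0.3 0.7 0.1] 0.0
rows 3 d [0.13, -0.01, 2.83] w [-0.0, 0.0, -0.001]
```

View pics/p5.png

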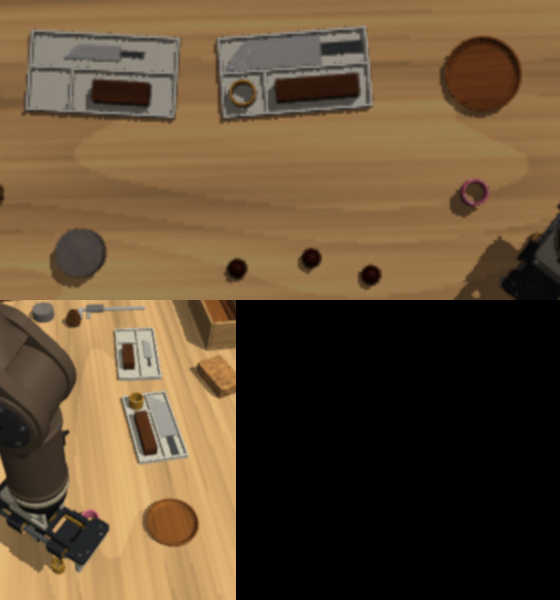

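The short block lies in the long bay of the small tray at (121,92). Now the narrow collar.

>>> carry_out --claw '[4.6, 4.6, 4.6, 4.6, 4.6, 2.0, 2.0, 2.0, 2.0, 2.0, 2.0, 2.0, 2.0, 2.0, 2.0, 2.0, 2.0]' --delta_pos '[[0.4, 0, 2.2], [0, 0, 2.2], [0, 0, 2.2], [0, 0, 1.95], [0, 0, 0], [0, 0, 0], [0, 0, 0], [0, 0, 0], [0, 0, 0], [0, 0, 0], [0, 0, 0], [0, 0, -1.0], [0, 0, -2], [0, 0, -3], [0, 0, -2.8], [0, 0, 0], [0, 0, 0]]' --angular '[[0, 0, 0], [0, 0, 0], [0, 0, 0], [0, 0, 0], [0, 0, 0], [0, 0, 0], [0, 0, 0], [0, 0, 0], [0, 0, 0], [0, 0, 0], [0, 0, 0], [0, 0, 0], [0, 0, 0], [0, 0, 0], [0, 0, 0], [0, 0, 0], [0, 0, 0]]'

```text
clock: 21.5
position: [0.3652, -0.3143, 0.0999]
ee_rot: [2.847, 1.324, 0.001]
force: [-0.1, 0.4, -1.0]
width: 0.253
gripper_force: 25.0
```

```bash
python3 - <<'E'
from plan import *
plan((.5865,.3333,.10,-.1),(.5865,.3333,.0165,-.1))
E
```

```text
t 21.5 pos [ 0.3652 -0.3143  0.0999] ang -0.7 j [ 0.83  0.38 -0.29  2.05  0.16  0.73 -0.26] w 2.32 F [-0.1  0.4 -1. ] 25.0
rows 18 d [3.84, -0.34, -0.0] w [0.0, 0.0, -0.033]
rows 3 d [-0.0, -0.0, 2.78] w [0.0, 0.0, 0.0]
```

>>> carry_out --claw '[2, 2, 2, 2, 2, 2, 2, 2, 2, 2, 2, 2, 2, 2, 2, 2, 2, 2, 2, 2]' --delta_pos '[[3.84, -0.34, 0], [3.84, -0.34, 0], [3.84, -0.34, 0], [3.84, -0.34, 0], [3.84, -0.34, 0], [3.84, -0.34, 0], [3.84, -0.34, 0], [3.84, -0.34, 0], [3.84, -0.34, 0], [3.84, -0.34, 0], [3.84, -0.34, 0], [3.84, -0.34, 0], [3.84, -0.34, 0], [3.84, -0.34, 0], [3.84, -0.34, 0], [3.84, -0.34, 0], [3.84, -0.34, 0], [3.84, -0.34, 0], [0, 0, 0], [0, 0, 0]]' --angular '[[0, 0, -0.033], [0, 0, -0.033], [0, 0, -0.033], [0, 0, -0.033], [0, 0, -0.033], [0, 0, -0.033], [0, 0, -0.033], [0, 0, -0.033], [0, 0, -0.033], [0, 0, -0.033], [0, 0, -0.033], [0, 0, -0.033], [0, 0, -0.033], [0, 0, -0.033], [0, 0, -0.033], [0, 0, -0.033], [0, 0, -0.033], [0, 0, -0.033], [0, 0, 0], [0, 0, 0]]'

```text
clock: 23.5
position: [0.5862, 0.3334, 0.0974]
ee_rot: [-2.333, -2.102, 0.004]
force: [0.5, -0.5, -0.9]
width: 0.25
gripper_force: 25.0
```

```bash
python3 - <<'E'
from plan import *
plan((.5865,.3333,.0165,-.1))
E
```

```text
t 23.5 pos [0.5862 0.3334 0.0974] ang -0.104 j [-0.31  0.68 -0.46  1.55  0.34  1.   -0.97] w 2.29 F [ 0.5 -0.5 -0.9] 25.0
rows 3 d [-0.0, 0.01, 2.7] w [-0.001, 0.0, -0.001]
```

>>> carry_out --claw '[2, 2, 2, 2, 2, 2, 2, 4.2, 4.2, 4.2, 4.2, 4.2, 4.2, 4.2, 4.2]' --delta_pos '[[0, 0, 2.5], [0, 0, 2.5], [0, 0, 1.7], [0, 0, 1.0], [0, 0, 0.4], [0, 0, 0], [0, 0, 0], [0, 0, 0], [0, 0, 0], [0, 0, 0], [0, 0, 0], [0, 0, -2], [0, 0, -3.5], [0, 0, -3], [0, 0, 0]]' --angular '[[0, 0, 0], [0, 0, 0], [0, 0, 0], [0, 0, 0], [0, 0, 0], [0, 0, 0], [0, 0, 0], [0, 0, 0], [0, 0, 0], [0, 0, 0], [0, 0, 0], [0, 0, 0], [0, 0, 0], [0, 0, 0], [0, 0, 0]]'

```text
clock: 25.0
position: [0.5896, 0.3347, 0.1079]
ee_rot: [2.335, 2.1, 0.012]
force: [0.1, 0.3, 0.3]
width: 0.458
gripper_force: 0.0
```

```bash
python3 - <<'E'
from plan import *
plan((.3655,.293,.10,.55),(.3655,.293,.0115,.55))
E
```

```text
t 25.0 pos [0.5896 0.3347 0.1079] ang -0.106 j [-0.31  0.67 -0.46  1.54  0.34  1.01 -0.97] w 4.2 F [0.1 0.3 0.3] 0.0
rows 6 d [-0.07, -3.87, 0.12] w [0.001, -0.0, -0.109]
rows 3 d [-0.0, 0.0, 2.95] w [0.0, 0.0, 0.0]
```

>>> carry_out --claw '[8.8, 8.8, 8.8, 8.8, 8.8, 8.8, 8.8, 8.8]' --delta_pos '[[-0.07, -3.87, 0.12], [-0.07, -3.87, 0.12], [-0.07, -3.87, 0.12], [-0.07, -3.87, 0.12], [-0.07, -3.87, 0.12], [-0.07, -3.87, 0.12], [0, 0, 0], [0, 0, 0]]' --angular '[[0, 0, -0.109], [0, 0, -0.109], [0, 0, -0.109], [0, 0, -0.109], [0, 0, -0.109], [0, 0, -0.109], [0, 0, 0], [0, 0, 0]]'

```text
clock: 25.8
position: [0.363, 0.2904, 0.0958]
ee_rot: [1.538, 2.739, -0.0]
force: [1.0, 1.2, 0.1]
width: 0.958
gripper_force: 0.0
```

```bash
python3 - <<'E'
from plan import *
plan((.3655,.293,.0115,.55))
from fit import *
t,s=[arm.get_image(n) for n in('top','side')]
a=t['frame'][170:320,120:400];b=s['frame'][130:310,220:440]
cv2.imwrite('pics/p6.png',np.vstack([cv2.resize(a,(560,300),interpolation=2),cv2.copyMakeBorder(cv2.resize(b,(367,300),interpolation=2),0,0,0,193,0)])[:,:,::-1])
E
```

```text
t 25.8 pos [0.363  0.2904 0.0958] ang 0.548 j [-0.24  0.44 -0.7   2.06  0.41  0.78 -0.65] w 8.8 F [1.  1.2 0.1] 0.0
rows 3 d [0.03, 0.12, 2.81] w [0.0, 0.0, -0.001]
```

View pics/p6.png

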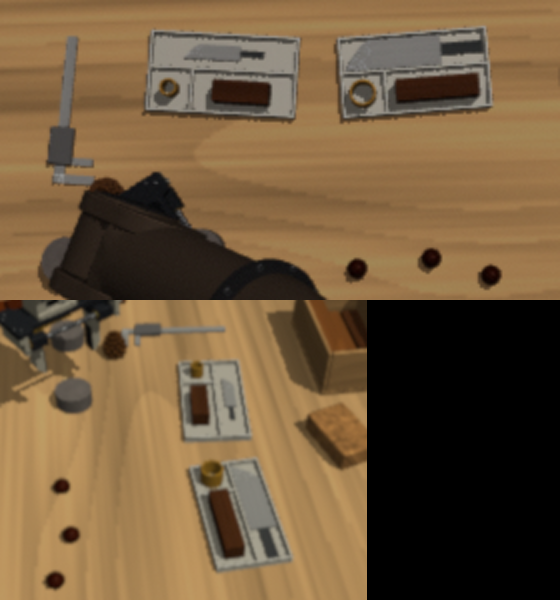

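All four parts are seated: the narrow collar is upright at (168,87). Now the stone.

>>> carry_out --claw '[8.8, 8.8, 8.8, 8.8, 8.8, 5.8, 5.8, 5.8, 5.8, 5.8, 5.8, 5.8, 5.8, 5.8, 5.8, 5.8, 5.8]' --delta_pos '[[0.1, 0.35, 2.2], [0, 0, 2.2], [0, 0, 2.2], [0, 0, 1.85], [0, 0, 0], [0, 0, 0], [0, 0, 0], [0, 0, 0], [0, 0, 0], [0, 0, 0], [0, 0, 0], [0, 0, -1.0], [0, 0, -2], [0, 0, -3], [0, 0, -2.8], [0, 0, 0], [0, 0, 0]]' --angular '[[0, 0, 0], [0, 0, 0], [0, 0, 0], [0, 0, 0], [0, 0, 0], [0, 0, 0], [0, 0, 0], [0, 0, 0], [0, 0, 0], [0, 0, 0], [0, 0, 0], [0, 0, 0], [0, 0, 0], [0, 0, 0], [0, 0, 0], [0, 0, 0], [0, 0, 0]]' --force 30

```text
clock: 27.6
position: [0.3659, 0.2932, 0.0997]
ee_rot: [1.538, 2.738, 0.001]
force: [-0.7, -1.3, -3.3]
width: 0.691
gripper_force: 30.0
```

```bash
python3 - <<'E'
from plan import *
plan((.59,-.25,.12,-.35),(.59,-.25,.0175,-.35))
E
```

```text
t 27.6 pos [0.3659 0.2932 0.0997] ang 0.547 j [-0.24  0.44 -0.71  2.05  0.4   0.79 -0.64] w 6.35 F [-0.7 -1.3 -3.3] 30.0
rows 15 d [-3.91, 1.05, -0.13] w [0.0, -0.0, 0.06]
rows 3 d [0.0, 0.0, 3.42] w [0.0, 0.0, -0.0]
```

>>> carry_out --claw '[5.8, 5.8, 5.8, 5.8, 5.8, 5.8, 5.8, 5.8, 5.8, 5.8, 5.8, 5.8, 5.8, 5.8, 5.8, 5.8, 5.8]' --delta_pos '[[-3.91, 1.05, -0.13], [-3.91, 1.05, -0.13], [-3.91, 1.05, -0.13], [-3.91, 1.05, -0.13], [-3.91, 1.05, -0.13], [-3.91, 1.05, -0.13], [-3.91, 1.05, -0.13], [-3.91, 1.05, -0.13], [-3.91, 1.05, -0.13], [-3.91, 1.05, -0.13], [-3.91, 1.05, -0.13], [-3.91, 1.05, -0.13], [-3.91, 1.05, -0.13], [-3.91, 1.05, -0.13], [-3.91, 1.05, -0.13], [0, 0, 0], [0, 0, 0]]' --angular '[[0, 0, 0.06], [0, 0, 0.06], [0, 0, 0.06], [0, 0, 0.06], [0, 0, 0.06], [0, 0, 0.06], [0, 0, 0.06], [0, 0, 0.06], [0, 0, 0.06], [0, 0, 0.06], [0, 0, 0.06], [0, 0, 0.06], [0, 0, 0.06], [0, 0, 0.06], [0, 0, 0.06], [0, 0, 0], [0, 0, 0]]'

```text
clock: 29.3
position: [0.5874, -0.2505, 0.1168]
ee_rot: [-2.576, -1.794, 0.004]
force: [0.4, 1.2, -3.8]
width: 0.69
gripper_force: 30.0
```

```bash
python3 - <<'E'
from plan import *
plan((.59,-.25,.04,-.35))
E
```

```text
t 29.3 pos [ 0.5874 -0.2505  0.1168] ang -0.354 j [ 0.57  0.59 -0.38  1.63  0.26  0.97 -0.25] w 6.34 F [ 0.4  1.2 -3.8] 30.0
rows 2 d [0.07, 0.12, 3.84] w [-0.002, 0.0, -0.002]
```

Lower to just above the dish, and check the centring before the final drop.

>>> carry_out --claw '[5.8, 5.8, 5.8, 5.8, 5.8, 5.8]' --delta_pos '[[0.1, 0.2, 3], [0, 0, 3], [0, 0, 1.7], [0, 0, 1.0], [0, 0, 0], [0, 0, 0]]' --angular '[[0, 0, 0], [0, 0, 0], [0, 0, 0], [0, 0, 0], [0, 0, 0], [0, 0, 0]]'

```text
clock: 29.9
position: [0.5916, -0.2484, 0.0323]
ee_rot: [2.575, 1.8, 0.001]
force: [0.1, -0.0, -2.8]
width: 0.69
gripper_force: 30.0
```

```bash
python3 - <<'E'
from plan import *
plan((.59,-.25,.0175,-.35))
from fit import *
s=arm.get_image('side')
b=s['frame'][280:410,310:470]
cv2.imwrite('pics/p7.png',cv2.resize(b,(640,520),interpolation=2)[:,:,::-1])
E
```

```text
t 29.9 pos [ 0.5916 -0.2484  0.0323] ang -0.351 j [ 0.54  0.69 -0.35  1.69  0.31  0.81 -0.3 ] w 6.34 F [ 0.1 -0.  -2.8] 30.0
rows 1 d [-0.21, -0.1, 1.48] w [0.0, -0.0, -0.001]
```

View pics/p7.png

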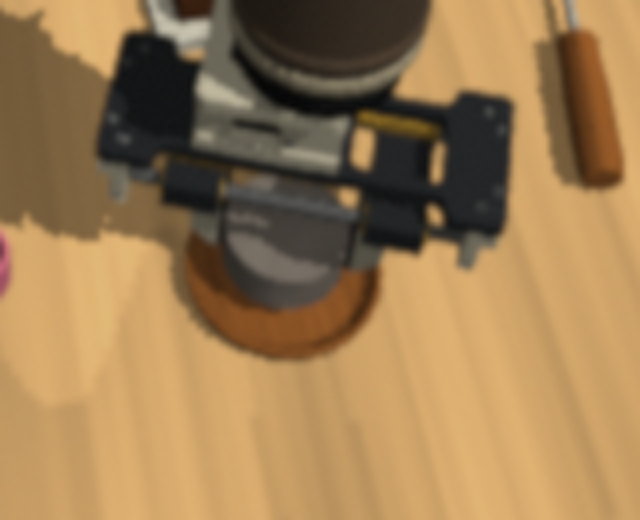

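The stone sits level over the dish, centred left to right at (285,250) and still about 15 mm up. I'll set it down and retreat towards the start.

>>> carry_out --claw '[5.8, 5.8, 5.8, 5.8, 8.0, 8.0, 8.0, 8.0, 8.0, 8.0, 8.0, 8.0, 8.0, 8.0, 8.0, 8.0, 8.0]' --delta_pos '[[-0.2, -0.1, 0.8], [0, 0, 0.5], [0, 0, 0.18], [0, 0, 0], [0, 0, 0], [0, 0, 0], [0, 0, 0], [0, 0, 0], [0, 0, -2], [0, 0, -3.5], [0, 0, -4], [0, -4, -2], [0, -4, 0], [0, -4, 0], [0, -4, 0], [0, -4, 0], [0, 0, 0]]' --angular '[[0, 0, 0], [0, 0, 0], [0, 0, 0], [0, 0, 0], [0, 0, 0], [0, 0, 0], [0, 0, 0], [0, 0, 0], [0, 0, 0], [0, 0, 0], [0, 0, 0], [0, 0, 0], [0, 0, 0], [0, 0, 0], [0, 0, 0], [0, 0, 0], [0, 0, 0]]'

```text
clock: 31.65
position: [0.3961, -0.1802, 0.1316]
ee_rot: [-2.574, -1.797, 0.007]
force: [1.0, -0.2, -0.2]
width: 0.873
gripper_force: 0.0
```

```bash
python3 - <<'E'
from plan import *
plan()
from fit import *
t,s=[arm.get_image(n) for n in('top','side')]
a=t['frame'][170:320,140:520];b=s['frame'][140:400,220:440]
cv2.imwrite('pics/p8.png',np.vstack([cv2.resize(a,(760,300),interpolation=2),cv2.copyMakeBorder(cv2.resize(b,(254,300),interpolation=2),0,0,0,506,0)])[:,:,::-1])
M['stone5']=M['stone']
for n,q in(('stone5',(.59,-.25,.005,0)),('dish',(.59,-.25,0,0))):
    r=fit(n,q,[t],q[2]);print(n,r[0].round(4),r[1])
E
```

```text
t 31.65 pos [ 0.3961 -0.1802  0.1316] ang -0.352 j [ 0.68  0.29 -0.46  2.1   0.18  0.79 -0.24] w 8.01 F [ 1.  -0.2 -0.2] 0.0
stone5 [ 0.5882 -0.2519  0.005   0.0216] [np.float64(0.974)]
dish [ 0.5879 -0.2477  0.      0.029 ] [np.float64(0.941)]
```

View pics/p8.png

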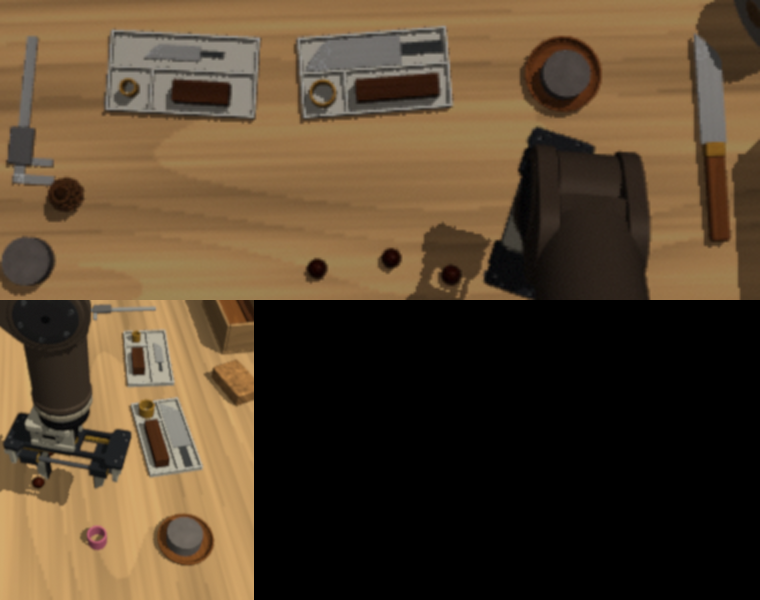

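Everything is in place. The stone is flat in the dish at (565,72), within about 4 mm of the middle, and the pine cone, knife, pink collar and other stone are unmoved. Handing in.

```bash
python3 -c "
from cell import arm
print(arm.sign_off())"
```

```text
the job is handed in; nothing more can be done
None
```

The job is handed in at about 32 s of the 104 s, with no verdict returned: by the last pictures both blocks and both collars are in their bays, the stone is flat within about 4 mm of the dish's middle, and the pine cone, knife and look-alikes are untouched.

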